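# Start and close the screw lid of the cleaning pot

## Task

The lid lies loosely on the neck of the metal parts-cleaning pot with its thread not started. Without taking it off, push its ears round backward (anticlockwise seen from above) until you feel it drop into the thread start, then push it forward (clockwise) until it is screwed fully home against its stop. Work gently, never forcing the lid when it comes up against something, let go of it at the end, and leave the tape measure, wrench and sanding block around the pot where they are.

Things in the scene. Friction and masses are not known exactly. Their poses are not given: they have to be found in the camera images.
- pot: Squat grey metal pot, bolted to the bench. Origin on its axis at bench level, z up. Flange 148 mm across, 8 mm thick; body 112 mm across to 60 mm high; then a neck on the same axis, 100 mm high, under the lid. The neck has a three-start right-hand thread; its starts (120 degrees apart) are hidden and lie at an unknown angle, unrelated to the pot's yaw. Brass stub towards the pot's x.
- lid_hub (a point): Point on the axis of the loose steel screw lid, half-way up its ears; z up, x along the ears. Lid about 0.32 kg, 92 mm across, from 12 mm below this point to 21 mm above it, about 1 mm play on the neck. At the start this point is 101 mm above the bench: the lid rests on top of the thread and turns freely, needing a few newtons at the ears.
- lid: The same lid; origin on its axis at the skirt's lower edge, 12 mm below the hub point. Turned anticlockwise (from above) 18 to 81 degrees it drops 7 mm; up to 15 degrees farther it meets a hard stop. Turned clockwise before the drop it only hits a hard stop within 66 degrees. After the drop, 84 to 99 degrees clockwise sink it another 4 mm to a hard stop: home, hub 89.9 mm above the bench.
- ear_a (a point): Point in one of the lid's two equal ears, 66 mm out along the lid's +x at hub height. Each ear is a straight bar 16 mm wide and 16 mm high (8 mm above and below this point), sticking out level to 80 mm from the lid's axis and clear on both sides from 53 to 80 mm.
- ear_b (a point): The same point in the opposite ear, 66 mm out along the lid's -x.
- tape_measure: Yellow tape measure, 35 x 70 x 64 mm, loose behind and left of the pot; origin at the centre of its underside. To be left alone.
- wrench_13: Steel spanner, 27 x 161 x 6 mm, lying loose between pot and robot; origin at the centre of its underside, long along its y. To be left alone.
- sanding_block: Sanding block, 66 x 100 x 24 mm, lying loose behind the pot; origin at the centre of its underside. To be left alone.

How it is judged:
By the outcome, as a careful person would: the job done as asked, in the order asked, and still so for the second after the job is handed in, with the robot touching nothing.
It also fails if it takes over 64 s, if anything falls off the work surface, if the arm or the gripper's body presses on something with over 40 N, if the wrist force passes 120 N, or if a joint passes its speed limit or range.

## Robot

A 6-joint arm with a two-finger parallel gripper is mounted at the origin on a cart in front of the work surface, level with it; the furniture and walls round the work are solid. World frame = base frame: x ahead of the robot, y to its left, z up, the work surface at z = 0. Lengths are in m, angles in rad, forces in N, time in s.
With the tool pointing down it reaches from about 0.3 to 0.95 m from the base axis. Payload 3.1 kg.
Tool frame: the origin (TCP) lies between the finger pads; the fingertips stand 22 mm ahead of it and the grasp point (between the pads) lies 3 mm ahead of it; z points along the fingers, x is the direction in which the jaws open and shut, and the axes are right-handed (so a half turn about z gives the same grasp; the last joint's range is limited). The gripper opens to 85 mm and grips with 20 to 120 N. Pads are 22 mm wide; open, the fingers measure 114 mm over their backs; the gripper's body (76 mm by 85 mm) begins 54 mm behind the grasp point. The pads swing forward as they close: fully open they stand 13 mm farther back than shut.
Start: joints at [1.039, 0.308, 1.634, -0, 1.2, -0.07], TCP at [0.279, 0.56, 0.253] pointing down, gripper open.
Joint ranges: [-3.06, 3.06], [-0.79, 1.96], [0.05, 2.63], [-1.19, 4.34], [0.05, 2.64], [-2.94, 2.94]. Speed limits (rad/s): [2.79, 2.79, 3.14, 3.14, 3.14, 3.14].

## Interface

Orientations are given as a 3x3 rotation matrix whose columns are the frame's x, y, z axes.
In Python, from bench import robot gives the robot as it stands. The module is installed in compiled form; this text tells all that it offers.
- The arm moves only by the tool move_arm, never from a script. Its argument "moves" is text: rows parted by semicolons, each of 7 numbers parted by spaces: the turn, a rotation vector about the tool's x, y, z in degrees, then the shift along the tool's x, y, z in m, then the closure, from 0 (fully open) to 1 (shut). A call has 1 to 10 rows; each row is the pose to reach, as a shift and turn from the pose commanded when the call began, along the tool's axes at that moment; what a row does not reach only later rows make up. A row lasts 1/8 s, in which the tool goes at most 62.5 mm and 10.7 degrees, less where a joint would pass 70% of its speed; a pose out of reach is approached as far as the arm can. A call with a gripper value outside its range is refused whole. The fingers move at their own pace and stop on an object; "force" is the grip in N (left out, the last holds). Time passes only in rows, so rows that repeat a pose let the fingers close. It gives the time, the measured TCP pose, the force and the opening at its end, in the units of the state.
- robot.observe(): the state, without advancing time (a new reading comes with each control period).
- robot.capture(name): name is "side" or "top" or "wrist"; returns (picture, depth): 384x512x3 uint8, red, green, blue; 384x512 float32, m along the optical axis (not along the pixel's ray), 0 where there is no reading.
- robot.get_calibration(name): a dict with "K" (3x3 intrinsics, pixels), "R" (3x3) and "t" (3): a world point X has camera coordinates R X + t. Camera axes: x right, y down, z forward; pixel columns grow to the right and rows downward; lengths in m; the calibration is good to about 2 mm. A picture is of the moment at which its call begins: read the wrist's pose just before it. get_calibration takes no time and is no camera call; for the wrist camera it gives the pose at the moment of the call.
- robot.sign_off(): hands the job in, once; it reports no verdict.
Trained networks look in the newest picture that a camera, given by its name, has taken for a name from the list of things; names that differ only in an ending like _2 or _b are one class to them, and where a whole thing is asked for, a point or a joint stands for the part that bears it (a point fixed in the world has none). Each returns a list of dicts, best first, with "p" (0 to 1); they miss things now and then, are a little off and sometimes report something else, mostly with a low value. They report only what shows in the picture. A call takes as long as a camera call.
- robot.regions_of(thing, camera): "region" (384x512 bool, what is visible of it) and "pixel" ([row, column] in pixels, amid what is visible of it).
- robot.tip_of(thing, camera): "pixel" ([row, column] in pixels: a listed point, or the origin of a listed thing).
The state is a dict: "t": time; "joints": joint angles; "joint_velocities": joint speeds; "joint_efforts": joint torques, N m; "tcp_pos": TCP position; "tool_rot": TCP orientation; "force": force on the tool from outside, world axes, zero at the start; "torque": the same for the moment, N m; "gripper_width": opening from 0.0 (shut) to 1.0 (fully open).
Only numpy, scipy, OpenCV 4.12 (cv2) and the standard library are available. Lean on these libraries where they do the work, as an engineer would, in place of code of your own. Each camera call takes 0.05 s, during which the arm holds its last target.

## Working session

There is one attempt and no reset: what is moved stays moved. The work goes in short steps, Python scripts to look and compute and a tool call to move; the robot and the scene stay as the last step left them, time stands still between calls to the robot, and variables do not carry over. Pictures are saved under pics/ and viewed, and the job is handed in when it is done.

Besides the shell and the picture viewer there is one more tool, called after ">>>" as name(argument=value, ...) on one line, values as JSON. move_arm: Moves the arm, as the interface text tells. Its arguments: {"type":"object","properties":{"moves":{"type":"string"},"force":{"type":"number"}},"required":["moves"]}

```bash
mkdir -p pics; cat > h.py <<'E'
import numpy as np, cv2
from bench import robot
def cap(name,fn):
    c=robot.get_calibration(name); im,d=robot.capture(name)
    cv2.imwrite('pics/'+fn,im[:,:,::-1]); return im,d,c
def ray(c,p,z):
    K,R,t=map(np.array,(c['K'],c['R'],c['t'])); C=-R.T@t
    d=R.T@np.linalg.inv(K)@np.array([p[1],p[0],1.]); return C+d*(z-C[2])/d[2]
def dep(c,p,d):
    K,R,t=map(np.array,(c['K'],c['R'],c['t']))
    return R.T@(np.linalg.inv(K)@np.array([p[1],p[0],1.])*d-t)
E
python3 - <<'E'
from h import *
np.set_printoptions(precision=4,suppress=True)
print(robot.observe())
for n in ('top','side'):
    im,d,c=cap(n,n+'0.png'); print(n,'C',-np.array(c['R']).T@c['t'])
    for th,z in (('lid_hub',.101),('ear_a',.101),('pot',0),('tape_measure',0),('wrench_13',0),('sanding_block',0)):
        for r in robot.tip_of(th,n)[:3]: print(th,r['p'],r['pixel'],ray(c,r['pixel'],z))
E
```

```text
{'t': 0.0, 'joints': array([ 1.0393,  0.309 ,  1.6352, -0.    ,  1.1997, -0.0697]), 'joint_velocities': array([-0.0011, -0.0009,  0.0008,  0.0007, -0.0015,  0.0004]), 'joint_efforts': array([  0.0004, -41.5242, -27.6668,   0.0001,   0.01  ,  -0.    ]), 'tcp_pos': array([0.2781, 0.5589, 0.252 ]), 'tool_rot': array([[ 0.4456,  0.8953, -0.0012],
       [ 0.8953, -0.4456, -0.002 ],
       [-0.0023, -0.0002, -1.    ]]), 'force': array([-0.3825,  0.9981,  0.1455]), 'torque': array([-0.026 ,  0.0639,  0.0057]), 'gripper_width': 0.9992602020352874}
top C [0.5472 0.023  0.9456]
lid_hub 0.77 [209.3, 249.7] [0.5394 0.0171 0.101 ]
ear_a 0.71 [248.7, 249.2] [0.4673 0.0194 0.101 ]
ear_a 0.61 [174.7, 252.7] [0.6029 0.0103 0.101 ]
pot 0.33 [172.3, 254.1] [0.6144 0.0058 0.    ]
tape_measure 0.8 [176.5, 190.5] [0.6083 0.1367 0.    ]
wrench_13 0.94 [260.2, 284.4] [ 0.4327 -0.0528  0.    ]
sanding_block 0.75 [144.5, 253.3] [0.6719 0.0063 0.    ]
side C [0.3943 0.6396 0.6196]
lid_hub 0.9 [186.4, 275.3] [0.5363 0.0163 0.101 ]
ear_a 0.87 [193.2, 303.6] [0.4797 0.0225 0.101 ]
ear_a 0.56 [178.0, 246.6] [0.5976 0.0052 0.101 ]
pot 0.55 [223.8, 273.7] [0.5379 0.0162 0.    ]
tape_measure 0.36 [211.6, 328.9] [ 0.4324 -0.051   0.    ]
wrench_13 0.68 [211.4, 327.9] [ 0.4346 -0.0511  0.    ]
wrench_13 0.16 [223.2, 271.9] [0.542  0.0155 0.    ]
sanding_block 0.82 [207.6, 215.2] [0.6736 0.     0.    ]
```

View pics/top0.png

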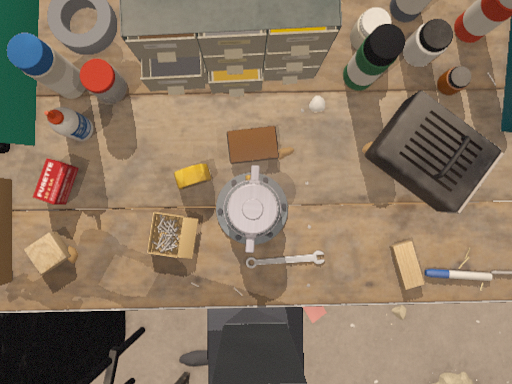

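View pics/side0.png

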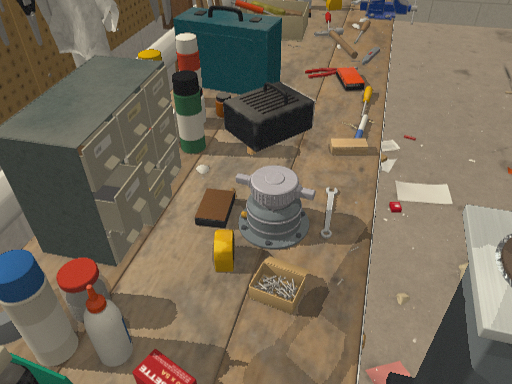

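```bash
cat >> h.py <<'E'
def cloud(d,c):
    K,R,t=map(np.array,(c['K'],c['R'],c['t'])); v,u=np.mgrid[0:384,0:512]
    P=np.stack([(u-K[0,2])/K[0,0]*d,(v-K[1,2])/K[1,1]*d,d],-1)
    P=(P-t)@R; P[d<=0]=np.nan; return P
E
python3 - <<'E'
from h import *
np.set_printoptions(precision=4,suppress=True)
for n in ('top','side'):
    im,d,c=cap(n,n+'1.png'); P=cloud(d,c).reshape(-1,3)
    q=P[(np.hypot(P[:,0]-.538,P[:,1]-.016)<.1)]
    print(n,np.histogram(q[:,2],bins=np.arange(0,.14,.005)))
    top=q[(q[:,2]>.115)&(q[:,2]<.13)]; print('top',len(top),np.median(top,0),(top.min(0)+top.max(0))/2,top.max(0)-top.min(0))
    cc,r=cv2.minEnclosingCircle(top[:,:2].astype(np.float32)); print(cc,r)
    h=np.array([.538,.0165]); rr=np.hypot(*(q[:,:2]-h).T)
    e=q[(rr>.054)&(rr<.085)&(q[:,2]>.1)&(q[:,2]<.118)]
    for s in (e[e[:,0]<.53],e[e[:,0]>.55]): print('ear',len(s),s.mean(0),s.min(0),s.max(0))
    for r in robot.regions_of('wrench_13',n)[:1]: pass
E
```

```text
top (array([1648, 1024,  176,   22,   29,    4,    0,    0,    0,    1,   86,
        122,  249,   33,    1,    0,    0,    0,    0,    0,    5,  225,
        124,  954, 1053,   13,    0,    0]), array([0.   , 0.005, 0.01 , 0.015, 0.02 , 0.025, 0.03 , 0.035, 0.04 ,
       0.045, 0.05 , 0.055, 0.06 , 0.065, 0.07 , 0.075, 0.08 , 0.085,
       0.09 , 0.095, 0.1  , 0.105, 0.11 , 0.115, 0.12 , 0.125, 0.13 ,
       0.135, 0.14 ]))
top 2020 [0.5401 0.0129 0.1201] [0.5409 0.0129 0.1207] [0.0952 0.0906 0.0109]
(0.5410374999046326, 0.010036473162472248) 0.04874642938375473
ear 113 [0.4728 0.0191 0.1084] [0.4616 0.0104 0.1024] [0.4839 0.0271 0.1117]
ear 134 [0.605  0.007  0.1087] [ 0.5905 -0.0014  0.1047] [0.6186 0.0155 0.1127]
side (array([397, 648, 142, 141, 107, 114, 100, 104,  98,  56, 167, 147, 250,
       351,  25,  24,  36,  34, 107, 165, 160, 263, 135, 944, 174,   0,
         0,   0]), array([0.   , 0.005, 0.01 , 0.015, 0.02 , 0.025, 0.03 , 0.035, 0.04 ,
       0.045, 0.05 , 0.055, 0.06 , 0.065, 0.07 , 0.075, 0.08 , 0.085,
       0.09 , 0.095, 0.1  , 0.105, 0.11 , 0.115, 0.12 , 0.125, 0.13 ,
       0.135, 0.14 ]))
top 1118 [0.538  0.0207 0.1185] [0.5391 0.0168 0.1189] [0.0903 0.0895 0.0078]
(0.539623498916626, 0.016062740236520767) 0.04631476476788521
ear 99 [0.472  0.0238 0.1059] [0.4599 0.0136 0.1002] [0.4846 0.0302 0.109 ]
ear 92 [0.6048 0.0119 0.1059] [0.5897 0.0007 0.1   ] [0.6196 0.0198 0.1093]
```

>>> move_arm(moves="0 0 10 -0.035 0.037 0 0.5; 0 0 20 -0.075 0.078 0 0.6; 0 0 30 -0.115 0.12 0 0.65; 0 0 40 -0.155 0.163 0 0.65; 0 0 50 -0.195 0.205 0 0.65; 0 0 60 -0.235 0.247 0 0.65; 0 0 70 -0.275 0.289 0 0.65; 0 0 80 -0.315 0.331 0 0.65; 0 0 90 -0.355 0.373 0 0.65; 0 0 100 -0.394 0.414 0 0.65", force=20)

```text
t: 2.15
tcp_pos: [0.4742, 0.0204, 0.2538]
tool_rot: [[0.801, -0.599, 0.001], [-0.599, -0.801, 0.0], [0.001, -0.001, -1.0]]
force: [1.8, 1.0, 0.1]
gripper_width: 0.353
```

>>> move_arm(moves="0 0 10 0 0 0.01 0.65; 0 0 20 0 0 0.03 0.65; 0 0 30 0 0 0.05 0.65; 0 0 40 0 0 0.07 0.65; 0 0 50 0 0 0.085 0.65; 0 0 58.4 0 0 0.09 0.65; 0 0 58.4 0 0 0.09 0.65; 0 0 58.4 0 0 0.09 0.65")

```text
t: 3.15
tcp_pos: [0.4739, 0.0223, 0.1637]
tool_rot: [[-0.083, -0.997, 0.001], [-0.997, 0.083, -0.0], [-0.0, -0.001, -1.0]]
force: [-0.4, 0.4, 0.1]
gripper_width: 0.349
```

```bash
python3 - <<'E'
from h import *
np.set_printoptions(precision=4,suppress=True)
o=robot.observe(); print(o['joints'],o['tcp_pos'],o['tool_rot'],o['gripper_width'],o['force'])
for n in ('wrist','side','top'):
    im,d,c=cap(n,n+'2.png')
    for r in robot.tip_of('ear_a',n)[:2]+robot.tip_of('lid_hub',n)[:1]: print(n,r['p'],r['pixel'],ray(c,r['pixel'],.101))
a=cv2.imread('pics/wrist2.png');b=cv2.imread('pics/side2.png')[100:292,140:396]
cv2.imwrite('pics/m2.png',np.vstack([cv2.resize(a,(400,300)),cv2.resize(b,(400,300))]))
E
```

```text
[-0.0448  0.1309  2.0537 -0.      0.9562  1.6088] [0.4739 0.0223 0.1637] [[-0.0826 -0.9966  0.0008]
 [-0.9966  0.0826 -0.0001]
 [-0.     -0.0008 -1.    ]] 0.34875652208199465 [-0.376   0.3583  0.0795]
wrist 0.69 [216.9, 262.4] [0.4758 0.0208 0.101 ]
wrist 0.89 [117.5, 266.3] [0.5405 0.0134 0.101 ]
side 0.72 [179.4, 243.9] [0.6015 0.0108 0.101 ]
side 0.62 [191.7, 309.1] [0.4705 0.0154 0.101 ]
side 0.58 [183.3, 275.6] [0.538  0.0068 0.101 ]
top 0.96 [244.6, 251.3] [0.4747 0.0154 0.101 ]
top 0.65 [174.7, 251.1] [0.6029 0.0132 0.101 ]
top 0.67 [208.0, 248.3] [0.5418 0.0196 0.101 ]
```

View pics/m2.png

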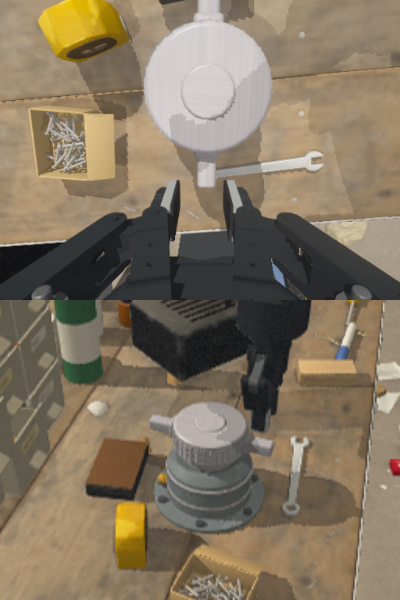

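>>> move_arm(moves="0 0 0 0.001 0 0.015 0.65; 0 0 0 0.001 0 0.03 0.65; 0 0 0 0.001 0 0.045 0.65; 0 0 0 0.001 0 0.055 0.65; 0 0 0 0.001 0 0.061 0.65; 0 0 0 0.001 0 0.061 0.65")

```text
t: 4.35
tcp_pos: [0.4732, 0.0214, 0.1017]
tool_rot: [[-0.085, -0.996, -0.001], [-0.996, 0.085, 0.0], [0.0, 0.001, -1.0]]
force: [0.3, 0.3, 1.0]
gripper_width: 0.35
```

```bash
cat > look.py <<'E'
from h import *
import sys
np.set_printoptions(precision=4,suppress=True)
H=np.array([.5395,.0155])
def look(tag):
    o=robot.observe(); print('t',round(o['t'],2),'q6',o['joints'][5],'tcp',o['tcp_pos'],'yaw',np.degrees(np.arctan2(o['tool_rot'][1,0],o['tool_rot'][0,0])),'w',o['gripper_width'],'F',o['force'],'T',o['torque'])
    im,d,c=cap('side','side_%s.png'%tag); P=cloud(d,c).reshape(-1,3)
    rr=np.hypot(*(P[:,:2]-H).T); z=P[:,2]
    m=(rr<.034)&(z>.1)&(z<.13)
    print('lid top z (med)',np.median(z[m]),m.sum())
    # far ear: points in height band, r .056-.079, far side from gripper
    t=np.degrees(np.arctan2(P[:,1]-H[1],P[:,0]-H[0]))
    g=np.degrees(np.arctan2(*(o['tcp_pos'][:2]-H)[::-1]))
    df=(t-g-180+180)%360-180
    e=(rr>.056)&(rr<.079)&(z>.085)&(z<.115)&(abs(df)<50)
    if e.sum()>5: print('tool ang',g%360,'far ear opposite ang',(g+np.median(df[e]))%360,'z98',np.percentile(z[e],90),e.sum())
    b=im[120:264,160:352]; cv2.imwrite('pics/sc_%s.png'%tag,cv2.resize(b[:,:,::-1],(576,432)))
if __name__=='__main__': look(sys.argv[1])
E
python3 look.py a
```

```text
t 4.35 q6 1.6087231439348062 tcp [0.4732 0.0214 0.1017] yaw -94.85343698173703 w 0.34976672698068545 F [0.3368 0.3113 1.0182] T [ 0.0165 -0.0305  0.0361]
lid top z (med) 0.11884818505926366 610
tool ang 174.92676286386396 far ear opposite ang 178.97210176685 z98 0.10760558659261396 107
```

View pics/sc_a.png

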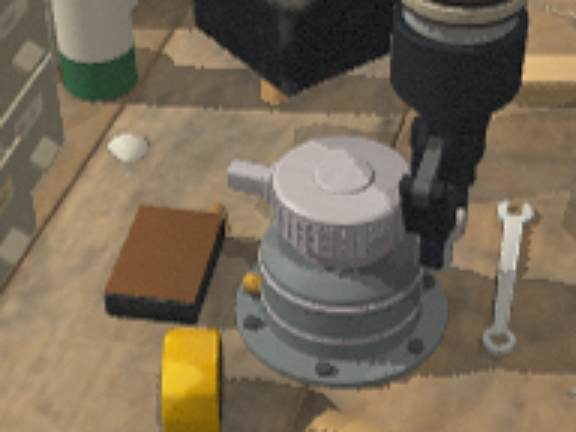

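>>> move_arm(moves="0 0 -2 0.0023 0 0 0.65; 0 0 -4 0.0046 -0.0002 0 0.65; 0 0 -6 0.007 -0.0004 0 0.65; 0 0 -8 0.0093 -0.0006 0 0.65; 0 0 -10 0.0115 -0.001 0 0.65; 0 0 -12 0.0138 -0.0015 0 0.65; 0 0 -14 0.0161 -0.002 0 0.65; 0 0 -16 0.0183 -0.0026 0 0.65; 0 0 -18 0.0205 -0.0033 0 0.65; 0 0 -20 0.0227 -0.004 0 0.65")

```text
t: 5.65
tcp_pos: [0.4762, -0.0013, 0.103]
tool_rot: [[0.262, -0.965, 0.002], [-0.965, -0.262, 0.001], [-0.0, -0.002, -1.0]]
force: [-0.8, 1.7, 0.0]
gripper_width: 0.348
```

```bash
python3 look.py b
```

```text
t 5.65 q6 1.2102946650133262 tcp [ 0.4762 -0.0013  0.103 ] yaw -74.81813177106261 w 0.34778071496788976 F [-0.7693  1.7186  0.0056] T [ 0.2348 -0.0044  0.0635]
lid top z (med) 0.11883055300207443 607
tool ang 194.88301808006588 far ear opposite ang 190.04394217838674 z98 0.10792868857015331 120
```

View pics/sc_b.png

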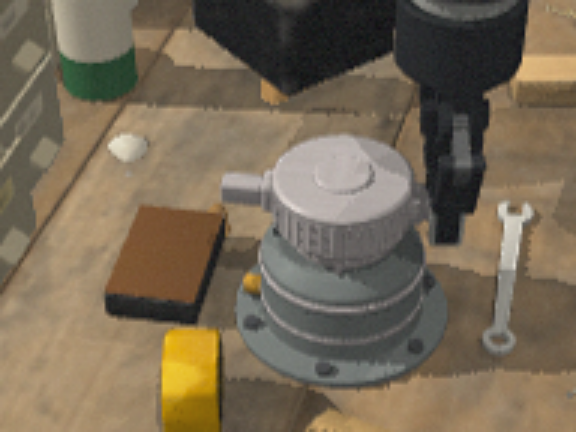

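>>> move_arm(moves="0 0 -1.3 0.0015 0 0 0.65; 0 0 -2.6 0.003 -0.0001 0 0.65; 0 0 -3.9 0.0045 -0.0002 0 0.65; 0 0 -5 0.0058 -0.0003 0 0.65")

```text
t: 6.2
tcp_pos: [0.4775, -0.0072, 0.1023]
tool_rot: [[0.345, -0.938, 0.0], [-0.938, -0.345, 0.0], [0.0, -0.0, -1.0]]
force: [0.6, 1.7, 1.0]
gripper_width: 0.347
```

```bash
python3 look.py c
```

```text
t 6.2 q6 1.1117007180758571 tcp [ 0.4775 -0.0072  0.1023] yaw -69.79192391160193 w 0.34688735033203894 F [0.579  1.7107 0.956 ] T [ 0.2801 -0.0225 -0.0197]
lid top z (med) 0.11888324366748902 608
tool ang 200.11815748090947 far ear opposite ang 195.2300798629892 z98 0.10789764892622121 115
```

>>> move_arm(moves="0 0 -1.3 0.0015 0 0 0.65; 0 0 -2.6 0.003 -0.0001 0 0.65; 0 0 -3.9 0.0045 -0.0002 0 0.65; 0 0 -5 0.0058 -0.0003 0 0.65")

```text
t: 6.75
tcp_pos: [0.4795, -0.0126, 0.1022]
tool_rot: [[0.426, -0.905, -0.0], [-0.905, -0.426, -0.0], [-0.0, 0.0, -1.0]]
force: [-1.0, 1.8, 1.5]
gripper_width: 0.347
```

```bash
python3 look.py d
```

```text
t 6.75 q6 1.0137244961682825 tcp [ 0.4795 -0.0126  0.1022] yaw -64.78260312392774 w 0.34719022421200735 F [-1.0201  1.8434  1.5022] T [ 0.2572  0.0777 -0.017 ]
lid top z (med) 0.11890993379290091 616
tool ang 205.08257863440585 far ear opposite ang 200.51025377117372 z98 0.10799965243626652 116
```

>>> move_arm(moves="0 0 -1.3 0.0015 0 0 0.65; 0 0 -2.6 0.003 -0.0001 0 0.65; 0 0 -3.9 0.0045 -0.0002 0 0.65; 0 0 -5 0.0058 -0.0003 0 0.65")

```text
t: 7.3
tcp_pos: [0.4821, -0.0177, 0.1022]
tool_rot: [[0.503, -0.864, -0.001], [-0.864, -0.503, 0.0], [-0.0, 0.001, -1.0]]
force: [-0.4, 2.2, 1.5]
gripper_width: 0.348
```

```bash
python3 look.py e
```

```text
t 7.3 q6 0.9165574232806843 tcp [ 0.4821 -0.0177  0.1022] yaw -59.78138811534638 w 0.3477940349092883 F [-0.384   2.1981  1.4851] T [0.2328 0.2478 0.014 ]
lid top z (med) 0.11896618869676204 604
tool ang 210.0331713393393 far ear opposite ang 206.4317693723852 z98 0.10834030920935324 123
```

>>> move_arm(moves="0 0 -1.3 0.0015 0 0 0.65; 0 0 -2.6 0.003 -0.0001 0 0.65; 0 0 -3.9 0.0045 -0.0002 0 0.65; 0 0 -5 0.0058 -0.0003 0 0.65")

```text
t: 7.85
tcp_pos: [0.4854, -0.0226, 0.1022]
tool_rot: [[0.577, -0.817, -0.001], [-0.817, -0.577, -0.0], [-0.0, 0.001, -1.0]]
force: [-1.9, 0.5, 0.8]
gripper_width: 0.35
```

```bash
python3 look.py f
```

```text
t 7.85 q6 0.8201911878660813 tcp [ 0.4854 -0.0226  0.1022] yaw -54.78281861747208 w 0.3500644585585583 F [-1.9313  0.5233  0.784 ] T [0.1485 0.2762 0.0013]
lid top z (med) 0.11891000786312635 613
tool ang 215.1148728162379 far ear opposite ang 211.4577715854035 z98 0.10799493911674884 127
```

>>> move_arm(moves="0 0 -1.3 0.0015 0 0 0.65; 0 0 -2.6 0.003 -0.0001 0 0.65; 0 0 -3.9 0.0045 -0.0002 0 0.65; 0 0 -5 0.0058 -0.0003 0 0.65")

```text
t: 8.4
tcp_pos: [0.4888, -0.0271, 0.1021]
tool_rot: [[0.646, -0.764, -0.001], [-0.764, -0.646, 0.0], [-0.001, 0.001, -1.0]]
force: [-2.2, 0.9, 0.4]
gripper_width: 0.352
```

```bash
python3 look.py g
```

```text
t 8.4 q6 0.7245993787932636 tcp [ 0.4888 -0.0271  0.1021] yaw -49.777246195278884 w 0.3522633081310493 F [-2.2205  0.9054  0.4128] T [ 0.1698  0.4221 -0.0202]
lid top z (med) 0.1188352991487546 616
tool ang 220.03961261931792 far ear opposite ang 217.2515407029274 z98 0.10791237545373965 129
```

>>> move_arm(moves="0 0 -1.3 0.0015 0 0 0.65; 0 0 -2.6 0.003 -0.0001 0 0.65; 0 0 -3.9 0.0045 -0.0002 0 0.65; 0 0 -5 0.0058 -0.0003 0 0.65")

```text
t: 8.95
tcp_pos: [0.4935, -0.0315, 0.1023]
tool_rot: [[0.71, -0.704, 0.001], [-0.704, -0.71, -0.0], [0.001, -0.0, -1.0]]
force: [-2.3, 0.9, -0.7]
gripper_width: 0.35
```

```bash
python3 look.py h
```

```text
t 8.95 q6 0.6299803075802863 tcp [ 0.4935 -0.0315  0.1023] yaw -44.780581536923904 w 0.35009508475911827 F [-2.2568  0.9368 -0.7362] T [0.0786 0.2943 0.0263]
lid top z (med) 0.11888620318734933 608
tool ang 225.6183603287918 far ear opposite ang 222.8176587513863 z98 0.10786443465617226 125
```

>>> move_arm(moves="0 0 -1.3 0.0015 0 0 0.65; 0 0 -2.6 0.003 -0.0001 0 0.65; 0 0 -3.9 0.0045 -0.0002 0 0.65; 0 0 -5 0.0058 -0.0003 0 0.65")

```text
t: 9.5
tcp_pos: [0.4975, -0.0352, 0.1023]
tool_rot: [[0.768, -0.64, -0.0], [-0.64, -0.768, 0.0], [-0.0, -0.0, -1.0]]
force: [-2.0, 0.6, 0.7]
gripper_width: 0.349
```

```bash
python3 look.py i
```

```text
t 9.5 q6 0.5363677925130708 tcp [ 0.4975 -0.0352  0.1023] yaw -39.787915394394794 w 0.34918926579599563 F [-2.0068  0.6478  0.6996] T [ 0.1664  0.2694 -0.0026]
lid top z (med) 0.11888357259432211 611
tool ang 230.33412752795346 far ear opposite ang 226.55658556268665 z98 0.10820067444034456 127
```

>>> move_arm(moves="0 0 -1.3 0.0015 0 0 0.65; 0 0 -2.6 0.003 -0.0001 0 0.65; 0 0 -3.9 0.0045 -0.0002 0 0.65; 0 0 -5 0.0058 -0.0003 0 0.65")

```text
t: 10.05
tcp_pos: [0.502, -0.0388, 0.1023]
tool_rot: [[0.821, -0.57, -0.0], [-0.57, -0.821, -0.0], [-0.0, 0.0, -1.0]]
force: [-3.0, -0.1, 2.2]
gripper_width: 0.35
```

```bash
python3 look.py j
```

```text
t 10.05 q6 0.4436866905599582 tcp [ 0.502  -0.0388  0.1023] yaw -34.779617678794224 w 0.35026746530484304 F [-2.9939 -0.1104  2.2292] T [ 0.063   0.4131 -0.0482]
lid top z (med) 0.11883992193624356 611
tool ang 235.37334044657803 far ear opposite ang 232.0375928720527 z98 0.10821020562386383 125
```

>>> move_arm(moves="0 0 -1.3 0.0015 0 0 0.65; 0 0 -2.6 0.003 -0.0001 0 0.65; 0 0 -3.9 0.0045 -0.0002 0 0.65; 0 0 -5 0.0058 -0.0003 0 0.65")

```text
t: 10.6
tcp_pos: [0.5068, -0.0418, 0.1022]
tool_rot: [[0.868, -0.497, -0.001], [-0.497, -0.868, -0.0], [-0.0, 0.0, -1.0]]
force: [-3.8, -0.1, 0.3]
gripper_width: 0.349
```

```bash
python3 look.py k
```

```text
t 10.6 q6 0.3520633301578617 tcp [ 0.5068 -0.0418  0.1022] yaw -29.776920200621497 w 0.3493509121021436 F [-3.7606 -0.1462  0.3284] T [-0.0089  0.4712  0.0274]
lid top z (med) 0.11887823154573139 602
tool ang 240.32341707056827 far ear opposite ang 236.8732432466656 z98 0.10794490745804614 122
```

>>> move_arm(moves="0 0 -1.3 0.0015 0 0 0.65; 0 0 -2.6 0.003 -0.0001 0 0.65; 0 0 -3.9 0.0045 -0.0002 0 0.65; 0 0 -5 0.0058 -0.0003 0 0.65")

```text
t: 11.15
tcp_pos: [0.5128, -0.0444, 0.1024]
tool_rot: [[0.908, -0.419, 0.001], [-0.419, -0.908, -0.0], [0.001, -0.0, -1.0]]
force: [-2.0, 0.2, -0.7]
gripper_width: 0.351
```

```bash
python3 look.py l
```

```text
t 11.15 q6 0.2614301986585633 tcp [ 0.5128 -0.0444  0.1024] yaw -24.78514883888013 w 0.3511406329375996 F [-2.0418  0.2316 -0.7268] T [-0.0031  0.2191  0.038 ]
lid top z (med) 0.11892190747047092 609
tool ang 245.9774314623728 far ear opposite ang 242.61417679751156 z98 0.10828717726368545 124
```

>>> move_arm(moves="0 0 -1.3 0.0015 0 0 0.65; 0 0 -2.6 0.003 -0.0001 0 0.65; 0 0 -3.9 0.0045 -0.0002 0 0.65; 0 0 -5 0.0058 -0.0003 0 0.65")

```text
t: 11.7
tcp_pos: [0.5178, -0.0464, 0.1024]
tool_rot: [[0.941, -0.338, 0.0], [-0.338, -0.941, 0.0], [0.0, -0.0, -1.0]]
force: [-1.0, 1.4, -0.1]
gripper_width: 0.347
```

```bash
python3 look.py m
```

```text
t 11.7 q6 0.1718469863054495 tcp [ 0.5178 -0.0464  0.1024] yaw -19.783732889396536 w 0.3470957034515628 F [-0.9775  1.3567 -0.1086] T [ 0.1183  0.2463 -0.0232]
lid top z (med) 0.11882035099812938 614
tool ang 250.7116524830026 far ear opposite ang 247.2008667955973 z98 0.10798583282254878 123
```

>>> move_arm(moves="0 0 -1.3 0.0015 0 0 0.65; 0 0 -2.6 0.003 -0.0001 0 0.65; 0 0 -3.9 0.0045 -0.0002 0 0.65; 0 0 -5 0.0058 -0.0003 0 0.65")

```text
t: 12.25
tcp_pos: [0.5231, -0.0483, 0.1022]
tool_rot: [[0.967, -0.255, -0.0], [-0.255, -0.967, -0.0], [-0.0, 0.0, -1.0]]
force: [-1.4, 0.4, 0.2]
gripper_width: 0.352
```

```bash
python3 look.py n
```

```text
t 12.25 q6 0.08322536656575633 tcp [ 0.5231 -0.0483  0.1022] yaw -14.777681581509508 w 0.3524572192805127 F [-1.4296  0.3681  0.2198] T [ 0.092   0.2525 -0.0356]
lid top z (med) 0.11891733676159158 606
tool ang 255.5538933788953 far ear opposite ang 252.03945040341603 z98 0.10805901217881494 112
```

View pics/sc_n.png

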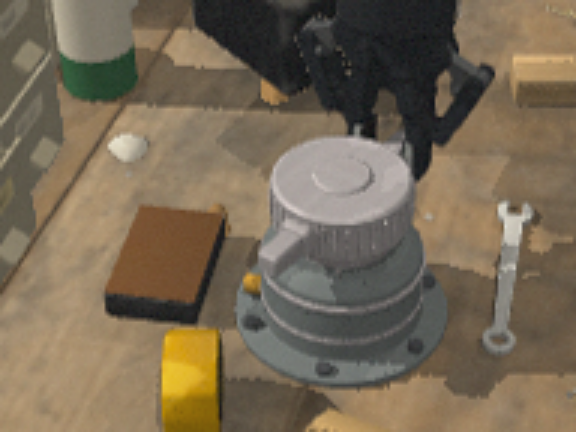

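>>> move_arm(moves="0 0 -1.3 0.0015 0 0 0.65; 0 0 -2.6 0.003 -0.0001 0 0.65; 0 0 -3.9 0.0045 -0.0002 0 0.65; 0 0 -5 0.0058 -0.0003 0 0.65")

```text
t: 12.8
tcp_pos: [0.5297, -0.0495, 0.1025]
tool_rot: [[0.985, -0.17, 0.002], [-0.17, -0.985, -0.0], [0.002, -0.0, -1.0]]
force: [-1.1, -0.7, -0.2]
gripper_width: 0.352
```

```bash
python3 look.py o
```

```text
t 12.8 q6 -0.004429595752955123 tcp [ 0.5297 -0.0495  0.1025] yaw -9.79048210365088 w 0.3515577876684283 F [-1.0878 -0.6879 -0.1851] T [0.0445 0.0129 0.0138]
lid top z (med) 0.11755658975982411 532
tool ang 261.4234499894056 far ear opposite ang 256.11666103432486 z98 0.1104182809109404 137
```

>>> move_arm(moves="0 0 0 0 0 0 0.65; 0 0 0 0 0 0 0.65")

```text
t: 13.1
tcp_pos: [0.5292, -0.0494, 0.1025]
tool_rot: [[0.985, -0.171, 0.001], [-0.171, -0.985, -0.0], [0.001, -0.0, -1.0]]
force: [-0.0, 0.8, -0.2]
gripper_width: 0.351
```

```bash
python3 look.py p
```

```text
t 13.1 q6 -0.00301997589746167 tcp [ 0.5292 -0.0494  0.1025] yaw -9.860601245657037 w 0.35131843438405336 F [-0.043   0.8153 -0.2173] T [-0.052   0.003   0.0125]
lid top z (med) 0.11195665804475526 606
tool ang 261.01167657881876 far ear opposite ang 257.93452632530614 z98 0.10125603053021558 122
```

View pics/sc_p.png

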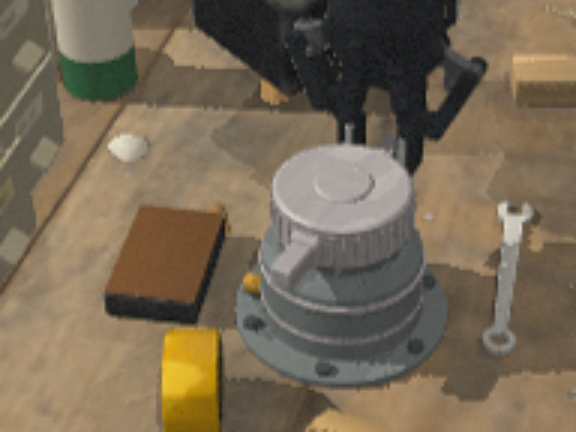

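>>> move_arm(moves="0 0 2 -0.0023 0 0.002 0.65; 0 0 4 -0.0046 -0.0002 0.004 0.65; 0 0 6 -0.007 -0.0004 0.006 0.65; 0 0 8 -0.0093 -0.0006 0.008 0.65; 0 0 10 -0.0115 -0.001 0.009 0.65; 0 0 12 -0.0138 -0.0015 0.009 0.65; 0 0 14 -0.0161 -0.002 0.009 0.65; 0 0 16 -0.0183 -0.0026 0.009 0.65; 0 0 18 -0.0205 -0.0033 0.009 0.65; 0 0 20 -0.0227 -0.004 0.009 0.65")

```text
t: 14.4
tcp_pos: [0.5073, -0.0415, 0.0934]
tool_rot: [[0.866, -0.5, 0.001], [-0.5, -0.866, -0.0], [0.001, -0.0, -1.0]]
force: [2.4, -0.1, 0.4]
gripper_width: 0.346
```

```bash
python3 look.py q
```

```text
t 14.4 q6 0.356148762718801 tcp [ 0.5073 -0.0415  0.0934] yaw -29.989084186626854 w 0.3463221673381042 F [ 2.4193 -0.1437  0.4121] T [ 0.1041 -0.2618  0.0137]
lid top z (med) 0.11180911479907826 606
tool ang 240.55033690519605 far ear opposite ang 249.1034211034652 z98 0.10082204400907273 129
```

>>> move_arm(moves="0 0 2 -0.0023 0 0 0.65; 0 0 4 -0.0046 -0.0002 0 0.65; 0 0 6 -0.007 -0.0004 0 0.65; 0 0 8 -0.0093 -0.0006 0 0.65; 0 0 10 -0.0115 -0.001 0 0.65; 0 0 12 -0.0138 -0.0015 0 0.65; 0 0 14 -0.0161 -0.002 0 0.65; 0 0 16 -0.0183 -0.0026 0 0.65; 0 0 18 -0.0205 -0.0033 0 0.65; 0 0 20 -0.0227 -0.004 0 0.65")

```text
t: 15.7
tcp_pos: [0.4888, -0.0268, 0.093]
tool_rot: [[0.643, -0.766, -0.001], [-0.766, -0.643, -0.0], [-0.001, 0.001, -1.0]]
force: [1.1, 0.7, -1.0]
gripper_width: 0.352
```

```bash
python3 look.py r
```

```text
t 15.7 q6 0.7291870558475967 tcp [ 0.4888 -0.0268  0.093 ] yaw -49.98400457279101 w 0.35224168177658227 F [ 1.1164  0.7488 -1.0399] T [ 0.019  -0.1595  0.0367]
lid top z (med) 0.11097928278437147 611
tool ang 219.8445547944252 far ear opposite ang 229.2449502147621 z98 0.10020245793200824 131
```

>>> move_arm(moves="0 0 2 -0.0023 0 0 0.65; 0 0 4 -0.0046 -0.0002 0 0.65; 0 0 6 -0.007 -0.0004 0 0.65; 0 0 8 -0.0093 -0.0006 0 0.65; 0 0 10 -0.0115 -0.001 0 0.65; 0 0 12 -0.0138 -0.0015 0 0.65; 0 0 14 -0.0161 -0.002 0 0.65; 0 0 16 -0.0183 -0.0026 0 0.65; 0 0 18 -0.0205 -0.0033 0 0.65; 0 0 20 -0.0227 -0.004 0 0.65")

```text
t: 17.0
tcp_pos: [0.4773, -0.007, 0.093]
tool_rot: [[0.343, -0.939, -0.001], [-0.939, -0.343, -0.0], [0.0, 0.001, -1.0]]
force: [1.0, 0.7, -0.7]
gripper_width: 0.349
```

```bash
python3 look.py s
```

```text
t 17.0 q6 1.1155140878527146 tcp [ 0.4773 -0.007   0.093 ] yaw -69.93394535364675 w 0.3494202120640535 F [ 0.9911  0.7407 -0.7392] T [-0.1347 -0.2484 -0.0014]
lid top z (med) 0.10967274472900466 609
tool ang 199.90964080781805 far ear opposite ang 208.98618450646993 z98 0.09877889277405698 114
```

>>> move_arm(moves="0 0 2 -0.0023 0 0 0.65; 0 0 4 -0.0046 -0.0002 0 0.65; 0 0 6 -0.007 -0.0004 0 0.65; 0 0 8 -0.0093 -0.0006 0 0.65; 0 0 10 -0.0115 -0.001 0 0.65; 0 0 12 -0.0138 -0.0015 0 0.65; 0 0 14 -0.0161 -0.002 0 0.65; 0 0 16 -0.0183 -0.0026 0 0.65; 0 0 18 -0.0205 -0.0033 0 0.65; 0 0 20 -0.0227 -0.004 0 0.65")

```text
t: 18.3
tcp_pos: [0.4731, 0.0156, 0.093]
tool_rot: [[0.002, -1.0, -0.001], [-1.0, -0.002, -0.001], [0.001, 0.001, -1.0]]
force: [0.7, -1.1, -0.8]
gripper_width: 0.35
```

```bash
python3 look.py t
```

```text
t 18.3 q6 1.510969574156812 tcp [0.4731 0.0156 0.093 ] yaw -89.90069077450127 w 0.34953088844142505 F [ 0.7031 -1.1209 -0.7525] T [-0.1402 -0.0842 -0.0102]
lid top z (med) 0.10852338234221807 621
tool ang 179.90933230493286 far ear opposite ang 188.78268333412942 z98 0.09747871608109379 109
```

View pics/sc_t.png

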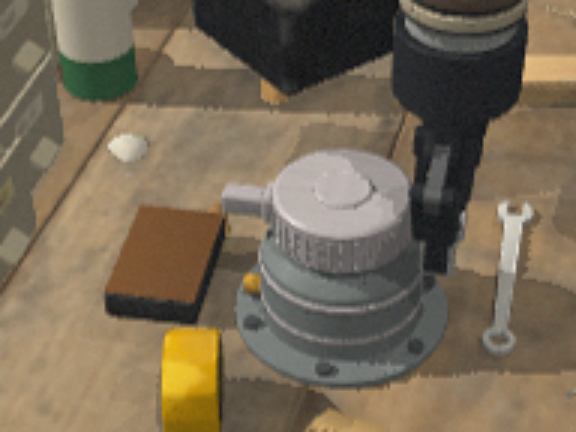

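>>> move_arm(moves="0 0 1.5 -0.0017 0 0 0.65; 0 0 3 -0.0035 -0.0001 0 0.65; 0 0 4.5 -0.0052 -0.0002 0 0.65; 0 0 6 -0.007 -0.0004 0 0.65; 0 0 8 -0.0093 -0.0006 0 0.65")

```text
t: 18.98
tcp_pos: [0.4743, 0.0252, 0.0932]
tool_rot: [[-0.139, -0.99, -0.0], [-0.99, 0.139, -0.0], [0.0, 0.0, -1.0]]
force: [0.2, -1.5, -0.9]
gripper_width: 0.352
```

>>> move_arm(moves="0 0 1 -0.0012 0 0 0.65; 0 0 2 -0.0023 0 0 0.65; 0 0 3 -0.0035 -0.0001 0 0.65")

```text
t: 19.35
tcp_pos: [0.4749, 0.0286, 0.0933]
tool_rot: [[-0.189, -0.982, -0.0], [-0.982, 0.189, -0.0], [0.0, 0.0, -1.0]]
force: [0.8, -1.7, -2.0]
gripper_width: 0.353
```

```bash
python3 look.py u
```

```text
t 19.35 q6 1.7301140214312525 tcp [0.4749 0.0286 0.0933] yaw -100.92104369988891 w 0.3526147202828348 F [ 0.7607 -1.7288 -2.0378] T [-0.2076 -0.0793  0.0422]
lid top z (med) 0.10792375299864003 581
tool ang 168.49229073023847 far ear opposite ang 177.02455778607253 z98 0.09673553143112236 92
```

Near the end; 2° steps now.

>>> move_arm(moves="0 0 0.7 -0.0008 0 0 0.65; 0 0 1.4 -0.0016 0 0 0.65; 0 0 2 -0.0023 0 0 0.65")

```text
t: 19.77
tcp_pos: [0.4753, 0.0303, 0.0933]
tool_rot: [[-0.222, -0.975, -0.0], [-0.975, 0.222, -0.001], [0.001, -0.0, -1.0]]
force: [-0.0, -5.1, -0.9]
gripper_width: 0.349
```

>>> move_arm(moves="0 0 0.7 -0.0008 0 0 0.65; 0 0 1.4 -0.0016 0 0 0.65; 0 0 2 -0.0023 0 0 0.65")

```text
t: 20.15
tcp_pos: [0.4758, 0.0309, 0.0932]
tool_rot: [[-0.254, -0.967, -0.001], [-0.967, 0.254, -0.005], [0.004, -0.001, -1.0]]
force: [-0.6, -11.2, -0.8]
gripper_width: 0.348
```

```bash
python3 look.py v
```

```text
t 20.15 q6 1.8086837085265968 tcp [0.4758 0.0309 0.0932] yaw -104.73563196139783 w 0.3477983136499513 F [ -0.5908 -11.248   -0.8365] T [-1.8241  0.0898  0.1145]
lid top z (med) 0.10785022632538907 558
tool ang 166.39413075963503 far ear opposite ang 174.60222089400528 z98 0.09693902968248497 91
```

>>> move_arm(moves="0 0 0 -0.0005 0 0 0.65; 0 0 0 -0.001 0 0 0.65; 0 0 0 -0.001 0 0 0.65")

```text
t: 20.58
tcp_pos: [0.4758, 0.0312, 0.0932]
tool_rot: [[-0.254, -0.967, -0.001], [-0.967, 0.254, -0.006], [0.006, -0.0, -1.0]]
force: [-0.2, -13.5, -0.2]
gripper_width: 0.351
```

```bash
python3 look.py w
```

```text
t 20.57 q6 1.8102853750309529 tcp [0.4758 0.0312 0.0932] yaw -104.69061110019061 w 0.3514586562585098 F [ -0.1765 -13.4953  -0.2459] T [-2.0733  0.0564  0.1751]
lid top z (med) 0.10788366555061375 561
tool ang 166.17322106704697 far ear opposite ang 174.9819306379625 z98 0.09670710554173105 93
```

>>> move_arm(moves="0 0 -1 0.002 0 0 0.65; 0 0 -2 0.004 0 0 0.65; 0 0 -3 0.006 0 0 0.65; 0 0 -5 0.008 0 0 0.65; 0 0 -6 0.0095 0 0 0.65; 0 0 -6 0.0095 0 0 0.65")

```text
t: 21.38
tcp_pos: [0.4737, 0.0251, 0.0933]
tool_rot: [[-0.154, -0.988, 0.0], [-0.988, 0.154, 0.0], [-0.0, -0.0, -1.0]]
force: [0.1, 0.4, -0.2]
gripper_width: 0.351
```

```bash
python3 look.py x; python3 - <<'E'
from h import *
im,d,c=cap('wrist','w_x.png')
E
```

```text
t 21.38 q6 1.6862288918736281 tcp [0.4737 0.0251 0.0933] yaw -98.87710195750157 w 0.35076542469415073 F [ 0.1025  0.4123 -0.1708] T [ 0.0336 -0.0208 -0.0303]
lid top z (med) 0.1077494119760741 597
tool ang 171.67390353496822 far ear opposite ang 175.3438398233632 z98 0.09696815405893558 92
```

View pics/w_x.png

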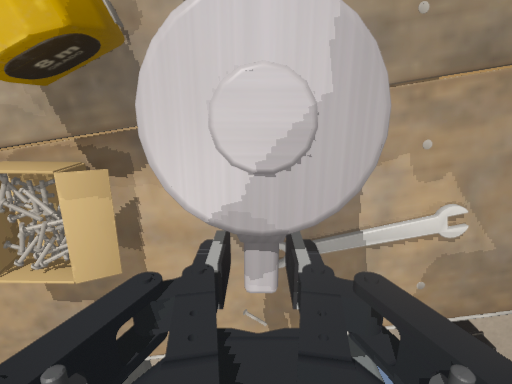

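The wrist view shows the ear (columns 245–278, row 265) free between the pads (at about 225 and 292), so I can lift straight up.

>>> move_arm(moves="0 0 0 0 0 -0.01 0.65; 0 0 0 0 0 -0.025 0.65; 0 0 0 0 0 -0.045 0.65; 0 0 0 0 0 -0.07 0.65; 0 0 0 0 0 -0.1 0.65; 0 0 0 0 0.01 -0.13 0.65; 0 0 0 0 0.03 -0.15 0.65; 0 0 0 0 0.05 -0.16 0.65; 0 0 0 0 0.05 -0.16 0.65; 0 0 0 0 0.05 -0.16 0.65")

```text
t: 22.72
tcp_pos: [0.4249, 0.0325, 0.2538]
tool_rot: [[-0.154, -0.988, 0.002], [-0.988, 0.154, -0.0], [-0.0, -0.002, -1.0]]
force: [-0.1, 0.3, -0.4]
gripper_width: 0.352
```

```bash
python3 look.py y; python3 - <<'E'
from h import *
np.set_printoptions(precision=4,suppress=True)
for n in ('top','side'):
    im,d,c=cap(n,n+'9.png')
    P=cloud(d,c).reshape(-1,3); rr=np.hypot(P[:,0]-.5395,P[:,1]-.0155); m=(rr<.034)&(P[:,2]>.09)&(P[:,2]<.14); print(n,np.median(P[m,2]))
    for th in ('tape_measure','wrench_13','sanding_block'):
        for r in robot.tip_of(th,n)[:1]: print(th,r['p'],r['pixel'],ray(c,r['pixel'],0))
E
```

```text
t 22.73 q6 1.6995850247343018 tcp [0.4249 0.0325 0.2538] yaw -98.85827536129047 w 0.35227308700525034 F [-0.1117  0.3331 -0.4297] T [-0.0321 -0.041  -0.038 ]
lid top z (med) 0.10781791690089973 610
tool ang 171.5489624404949 far ear opposite ang 175.43155854667913 z98 0.09676325512903643 91
top 0.10958149187726994
tape_measure 0.89 [174.4, 194.5] [0.6124 0.1284 0.    ]
wrench_13 0.83 [259.0, 283.8] [ 0.4352 -0.0516  0.    ]
sanding_block 0.84 [143.6, 249.1] [0.6739 0.0149 0.    ]
side 0.1077363556188161
tape_measure 0.73 [257.4, 223.4] [0.6093 0.1315 0.    ]
wrench_13 0.58 [211.9, 328.0] [ 0.4341 -0.0496  0.    ]
sanding_block 0.67 [211.0, 213.5] [0.6734 0.0114 0.    ]
```

View pics/sc_y.png

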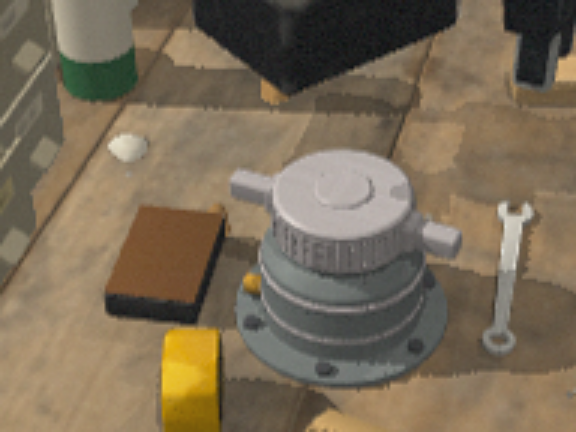

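View pics/top9.png

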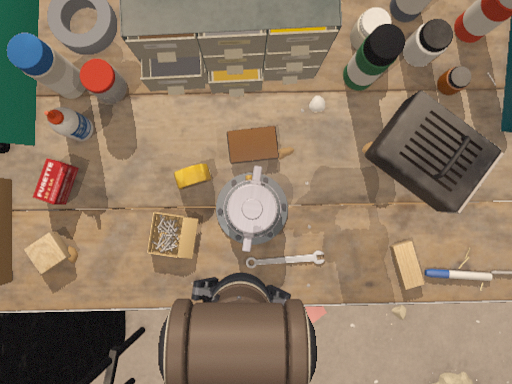

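```bash
python3 -c "
from bench import robot
print(robot.sign_off())"
```

```text
the job is handed in; nothing more can be done
None
```

The lid is screwed home against its stop and released, and I handed the job in at about 23 s.

- **Backward:** with the gripper loosely straddling the near ear, I pushed the lid anticlockwise about 75–80° at 1–4 N. It then dropped 6.9 mm into the thread start.
- **Forward:** I pushed it clockwise about 85° at about 2 N until it met the stop. There the force rose to about 13 N, and the last nudge (a further 1 mm commanded) sank the lid no farther. I then backed off and lifted clear.
- **Last checks:** the side camera shows the lid 11.0–11.1 mm lower than at the start, where 11.1 mm is expected at home. The top camera reads about 10.5 mm, but its starting height came from a slightly different patch of the lid, so it is the rougher figure.
- **Surroundings:** the wrench, tape measure and sanding block look unmoved in the pictures. Their detected positions agree with the start to within about 1 cm, which is network noise. The robot is touching nothing.

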